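Hold a lug bracket home in the free corner of a fence jig

ROBOT

A 7-joint arm with a two-finger parallel gripper is mounted at the origin on a cart in front of the work surface, level with it; the furniture and walls round the work are solid. World frame = base frame: x ahead of the robot, y to its left, z up, the work surface at z = 0. Lengths are in m, angles in rad, forces in N, time in s.
With the tool pointing down it reaches from about 0.4 to 0.875 m from the base axis. Payload 19.3 kg.
Tool frame: the origin (TCP) lies at the very end of the fingers, on their centre line; the grasp point (between the pads) lies bot.pinch_z behind it (bot.pinch_z is the distance from the TCP to the grasp point, in m); z points along the fingers, y is the line along which they close (so a half turn about z gives the same grasp; the last joint's range is limited). The gripper opens to 85 mm and grips with 20 to 120 N. Pads are 22 mm wide; open, the fingers measure 114 mm over their backs; the gripper's body (76 mm by 85 mm) begins 54 mm behind the grasp point. The pads swing forward as they close: fully open they stand 13 mm farther back than shut.
Start: joints at [-1.408, 0.521, -0.036, 1.599, 0.021, 1.021, -0.113], TCP at [0.144, 0.608, 0.231] pointing down, gripper open.
Joint ranges: [-2.91, 2.91], [-0.3, 2.13], [-1.5, 1.42], [0.17, 2.43], [-1.26, 4.41], [0.16, 1.93], [-2.52, 2.52]. Speed limits (rad/s): [1.89, 1.89, 2.39, 2.39, 3.01, 3.01, 3.01].

INTERFACE

Orientations are given as [roll, pitch, yaw] about the fixed x, y, z axes, in that order (R = Rz(yaw) Ry(pitch) Rx(roll)).
In Python, from workcell import bot, grab_frame, ticket gives the robot as it stands.
- The arm moves only by the tool arm_command, never from a script. Its argument "commands" is a list of rows, each a list of 3 entries, a list of its own where there are three numbers: the shift along the world's x, y, z in mm, then the turn about the world's z in rad, then the gripper command: -1 is fully open, 1 is shut, values between are in proportion. In form: [[[tx, ty, tz], roll, fingers], ...]. A call has 1 to 20 rows; each row shifts and turns the commanded pose from where the row before left it; what a row does not reach is not made up. A row lasts 1/10 s, in which the tool goes at most 50 mm and 8.59 degrees, less where a joint would pass 70% of its speed; a pose out of reach is approached as far as the arm can. A call with a gripper value outside its range is refused whole. The fingers move at their own pace and stop on an object; "newtons" is the grip in N (left out, the last holds). Time passes only in rows, so rows that do not move let the fingers close. It gives the time, the measured TCP pose, the force, the opening and the grip force at its end, in the units of the state.
- bot.observe(): the state, without advancing time (a new reading comes with each control period).
- grab_frame(name): name is "scene" or "top"; returns a dict with "image" (400x640x3 uint8, red, green, blue), "vertical_fov" (degrees; the focal length in pixels is half the picture's height over the tangent of half this angle, whatever the lens; pixels are square), "cx", "cy" (the principal point, pixels), "R" (3x3) and "t" (3): a world point X has camera coordinates R X + t. Camera axes: x right, y down, z forward; pixel columns grow to the right and rows downward; lengths in m; the calibration is good to about 2 mm. A picture is of the moment at which its call begins. There is no depth.
- ticket.job_done(): hands the job in; it is judged then, once.
The state is a dict: "clock": time; "qpos": joint angles; "qd": joint speeds; "joint_efforts": joint torques, N m; "position": TCP position; "tool_rot": TCP orientation; "force": force on the tool from outside, world axes, zero at the start; "moment": the same for the moment, N m; "grip_width": finger opening in m; "finger_force": force on a finger pad.
Only numpy, scipy, OpenCV 4.12 (cv2) and the standard library are available. Lean on these libraries where they do the work, as an engineer would, in place of code of your own. Each camera call takes 0.05 s, during which the arm holds its last target. There are 200 camera calls.

TASK

Pick up the bare aluminium lug bracket and set it flat on the jig in whichever corner is still free (the one with the green spot), its long side along the back fence. Press it home so that it touches the back fence and that corner's side fence at once, and finish while still gripping it and pressing it firmly against both fences. Leave the blue bracket in the other corner, the tape measure, the pliers and the drill chuck where they are.

Things in the scene. Friction and masses are not known exactly. Their poses are not given: they have to be found in the camera images.
- bracket: bare aluminium lug bracket to hold, 0.2 to 0.42 kg, loose on the bench at the right. Foot 50 (x) x 80 (y) x 18 mm high; on its centre an upright flat lug 12 mm thick (x), 44 mm wide (y), round-topped, up to 69 mm above the underside, with a brass-bushed hole. Grip the lug across its 12 mm, fingertips above the foot. Origin: centre of the underside; z up. The same when turned half round
- jig: fixed on the bench: waxed, slippery plywood board 130 (x) x 300 (y) x 12 mm thick with three steel fences 14 mm high on top, front open. Origin: centre of the underside; x to the back fence (far side), y to the left fence. Inner fence faces: back x = +45 mm, left y = +130, right y = -130. A bracket pressed home has its origin at x = +20, y = +90 or -90, z = 12 mm, its y along the jig's y
- fence_back: smooth, slippery (friction about 0.2) steel bar fence 16 mm thick (x), 292 mm long (y), 14 mm high, fixed along the far side of the jig's board. Origin: centre of its underside; axes as the jig's
- fence_left: smooth, slippery steel bar fence 75 mm long (x), 16 mm thick (y), 14 mm high, fixed at the left (+y) end of the jig's board; with the back fence it makes the left corner. Origin: centre of its underside; axes as the jig's
- fence_right: the same at the right (-y) end; with the back fence it makes the right corner. Origin: centre of its underside; axes as the jig's
- blue_bracket: blue painted bracket of the same shape and size, standing loose in the left or the right corner of the jig, about 2 mm off the fences, long side along the back fence: that corner is taken. Origin: centre of the underside
- green_spot: flat green spot of 28 mm diameter on the jig's board, marking the free corner; it is no obstacle. Origin: its centre
- tape_measure: red and black tape measure, 74x88x40 mm, lying loose in front of the jig. Origin: centre of the underside
- pliers: red-handled pliers, 46x156x14 mm, lying loose in front of the jig's left part. Origin: centre of the underside
- drill_chuck: black drill chuck with steel shank, 44x103x42 mm, lying loose at the right, beyond the bracket. Origin: centre of the underside

How it is judged:
On the way:
1. the aluminium bracket is lifted off the bench (height (world z) of bracket above 0.016 m), for 0.1 s.
At the end, for the whole second after the job is handed in: for the last second the aluminium bracket stands flat (2 degrees, 2.5 mm) in the green-spot corner, square within 2 degrees and within 2 mm of home, gripped at rest and pressed with over 2 N against the back fence and over 2 N against that side fence; blue bracket within 10 mm of its start (x of bracket in the frame of jig above 0.018 m and z of bracket in the frame of jig between 0.0095 and 0.0145 m and angle between the x axis of bracket and the x axis of jig, either way round below 0.035 rad and angle between bracket's own z axis and vertical below 0.035 rad and contact force between bracket and fence_back above 2 N and ((y of bracket in the frame of jig above 0.088 m and contact force between bracket and fence_left above 2 N and y of green_spot in the frame of jig above 0 m) or (y of bracket in the frame of jig below -0.088 m and contact force between bracket and fence_right above 2 N and y of green_spot in the frame of jig below 0 m)) and contact force between the fingers and bracket above 2 N and linear speed of bracket below 0.02 m/s and distance of blue_bracket from where it was at the start of the episode below 0.01 m); the arm keeps its last pose, push and grip.
It fails at once if the blue bracket is pushed out of place (over 10 mm) (distance of blue_bracket from where it was at the start of the episode above 0.01 m).
It fails at once if the tape measure is disturbed (over 25 mm) (distance of tape_measure from where it was at the start of the episode above 0.025 m).
It fails at once if the pliers is disturbed (over 25 mm) (distance of pliers from where it was at the start of the episode above 0.025 m).
It fails at once if the drill chuck is disturbed (over 25 mm) (distance of drill_chuck from where it was at the start of the episode above 0.025 m).
It also fails if it takes over 51 s, if anything falls off the work surface, if the arm or the gripper's body presses on something with over 40 N, if the wrist force passes 120 N, or if a joint passes its speed limit or range.

## Working session

There is one attempt and no reset: what is moved stays moved. The work goes in short steps, Python scripts to look and compute and a tool call to move; the robot and the scene stay as the last step left them, time stands still between calls to the robot, and variables do not carry over. Pictures are saved under pics/ and viewed, at most 10 in all, crops included, and the job is handed in when it is done.

Besides the shell and the picture viewer there is one more tool, called as name(argument=value, ...), one argument or row to a line, values as JSON. arm_command: Moves the arm, as the interface text tells. Its arguments: {"type":"object","properties":{"commands":{"type":"array"},"newtons":{"type":"number"}},"required":["commands"]}

```bash
mkdir -p pics
cat > h.py <<'E'
import numpy as np, cv2
from workcell import bot, grab_frame, ticket
def ray(f,u,v,z):
    F=f["image"].shape[0]/2/np.tan(np.radians(f["vertical_fov"])/2)
    R=np.array(f["R"]);t=np.array(f["t"])
    d=R.T@np.array([(u-f["cx"])/F,(v-f["cy"])/F,1]);c=-R.T@t
    return c+d*(z-c[2])/d[2]
def proj(f,X):
    F=f["image"].shape[0]/2/np.tan(np.radians(f["vertical_fov"])/2)
    p=np.array(f["R"])@np.array(X)+np.array(f["t"])
    return f["cx"]+F*p[0]/p[2], f["cy"]+F*p[1]/p[2]
def save(f,n): cv2.imwrite(n,f["image"][:,:,::-1])
E
python3 - <<'E'
from h import *
import pickle
for n in("top","scene"):
    f=grab_frame(n);save(f,f"pics/{n}0.png");pickle.dump(f,open(n+"0.pkl","wb"))
    print(n,f["vertical_fov"],f["cx"],f["cy"],-np.array(f["R"]).T@np.array(f["t"]))
print(bot.observe(),bot.pinch_z)
E
```

```text
top 57.05416521699883 320.69403505415346 203.66752821154864 [ 0.38628103 -0.06119165  0.87742366]
scene 57.596463476843276 319.0950510492805 200.13243587718034 [ 0.02669138 -0.59426984  0.45256141]
{'clock': 0.1, 'qpos': array([-1.40820992,  0.52196578, -0.03632758,  1.59994993,  0.02118865,
        1.02109992, -0.11278901]), 'qd': array([ 0.00105187, -0.00259894,  0.00250389, -0.00048437, -0.00120538,
        0.00044113,  0.00057664]), 'joint_efforts': array([ 2.05082622e-03, -9.28490853e+01,  1.98338471e+00, -3.70533371e+01,
        1.81413896e-02,  5.46010924e-03, -7.24524330e-05]), 'position': array([0.14414077, 0.60783809, 0.23077658]), 'tool_rot': array([-3.14055609e+00,  6.30076956e-05,  2.90880047e+00]), 'force': array([-0.68361011, -0.43474431,  0.1390532 ]), 'moment': array([-0.00445982,  0.03002996,  0.02383569]), 'finger_force': 0.0, 'grip_width': 0.08518473126181701} 0.0187
```

View pics/top0.png

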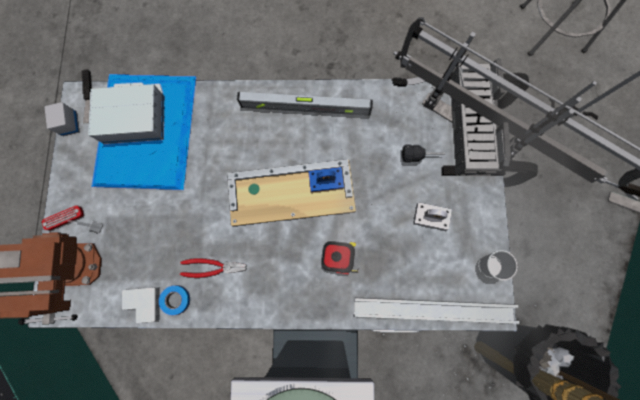

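View pics/scene0.png

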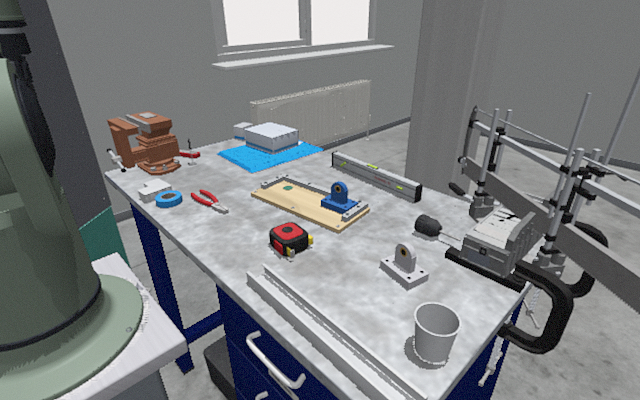

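The top view shows the jig at (228–355, 160–225) with the blue bracket in its right corner at (326,180). The green spot is at (254,188), so the left corner is free. The aluminium bracket is at (433,215), the tape at (339,257) and the chuck at (415,153).

Run:
```python
from h import *
import pickle
f=pickle.load(open("top0.pkl","rb"))["image"]
a=cv2.resize(f[150:235,220:365],None,fx=5.5,fy=5.5,interpolation=cv2.INTER_CUBIC)
cv2.imwrite("pics/jig.png",a[:,:,::-1])
a=cv2.resize(f[195:240,405:465],None,fx=12,fy=12,interpolation=cv2.INTER_CUBIC)
cv2.imwrite("pics/br.png",a[:,:,::-1])
```

```text
(no output)
```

View pics/jig.png

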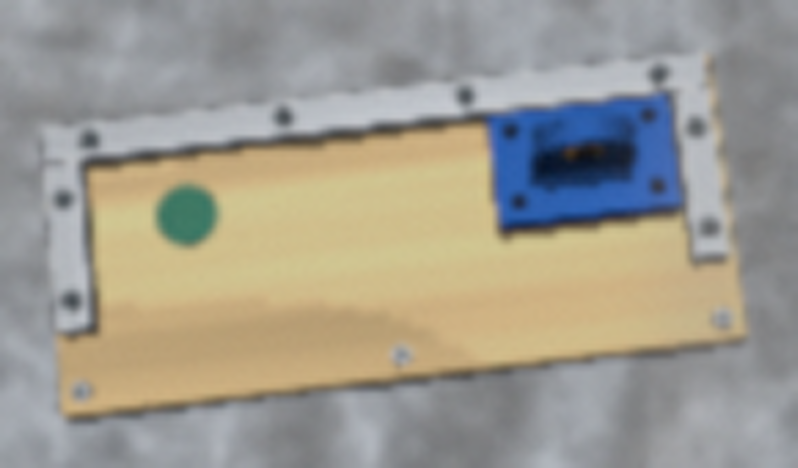

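View pics/br.png

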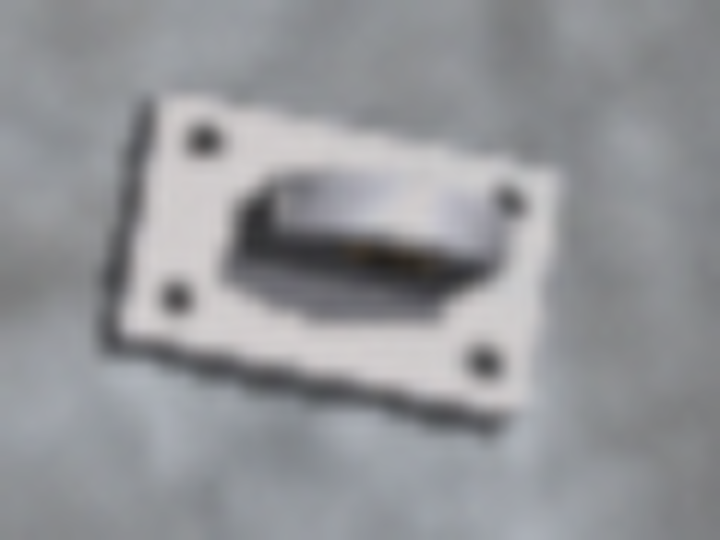

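Run:
```python
from h import *
import pickle
from scipy.optimize import least_squares
f=pickle.load(open("top0.pkl","rb"))
def fit(M,P,g):
    def tr(p):
        c,s=np.cos(p[2]),np.sin(p[2])
        return [proj(f,(p[0]+c*m[0]-s*m[1],p[1]+s*m[0]+c*m[1],m[2])) for m in np.array(M)/1000]
    r=least_squares(lambda p:(np.array(tr(p))-P).ravel(),g)
    print(np.round(r.x,4),np.degrees(r.x[2]).round(2)); print(np.round(r.fun.reshape(-1,2),1).tolist()); return r.x
U=lambda P,s,o:(np.array(P)+.5)/s-.5+np.array(o)
Jp=U([(66,415),(745,338),(43,130),(704,57),(57,332),(95,327),(694,262),(728,257),(88,160)],5.5,(220,150))
Jm=[(-65,150,12),(-65,-150,12),(61,146,26),(61,-146,26),(-30,146,26),(-30,130,26),(-30,-130,26),(-30,-146,26),(45,130,26)]
j=fit(Jm,Jp,[.4,.0,.1])
Bp=U([(155,97),(557,173),(520,408),(118,335)],12,(405,195))
b=fit([(25,40,18),(25,-40,18),(-25,-40,18),(-25,40,18)],Bp,[.35,-.33,-.1])
L=U([(272,205),(512,225)],12,(405,195))
print("lug top",[ray(f,*l,.06).round(4) for l in L])
c,s=np.cos(j[2]),np.sin(j[2])
for q in[(20,90),(12,82),(-10,70)]: x,y=np.array(q)/1000; print(q,np.round([j[0]+c*x-s*y,j[1]+s*x+c*y],4))
for n,p,z in[("tape",(339,257),.04),("chuck",(414,153),.04),("spot",(254,188),.012),("blue",(326,180),.018)]:print(n,ray(f,*p,z).round(3))
```

```text
[0.5775 0.0315 0.1129] 6.47
[[-1.0, 0.5], [0.9, 0.5], [0.1, -0.3], [0.5, -0.5], [-0.1, -0.0], [-0.3, 0.1], [0.3, -0.2], [0.8, -0.1], [-1.1, -0.1]]
[ 0.5194 -0.304  -0.1917] -10.99
[[-0.2, -0.5], [0.1, -0.5], [0.4, 0.7], [-0.3, 0.2]]
lug top [array([ 0.5218, -0.2805,  0.06  ]), array([ 0.5181, -0.3247,  0.06  ])]
(20, 90) [0.5872 0.1232]
(12, 82) [0.5802 0.1144]
(-10, 70) [0.5597 0.1   ]
tape [ 0.421 -0.083  0.04 ]
chuck [ 0.666 -0.262  0.04 ]
spot [0.588 0.121 0.012]
blue [ 0.606 -0.054  0.018]
```

arm_command(
  commands=[
    [[10,-10,6],-0.04,-1],
    [[20,-18,6],-0.04,-1],
    [[27,-24,6],-0.05,-1],
    [[27,-24,6],-0.05,-1],
    [[27,-24,0],-0.05,-1],
    [[27,-24,0],-0.05,-1],
    [[27,-24,0],-0.05,-1],
    [[27,-24,0],-0.05,-1],
    [[27,-24,0],-0.05,-1],
    [[27,-24,0],-0.05,-1],
    [[27,-24,0],-0.05,-1],
    [[27,-24,0],-0.05,-1],
    [[27,-24,0],-0.05,-1],
    [[27,-24,0],-0.05,-1],
    [[27,-24,0],-0.05,-1],
    [[25,-24,0],-0.05,-1],
    [[0,-30,0],-0.05,-1],
    [[0,-35,0],-0.05,-1],
    [[0,-35,0],-0.05,-1],
    [[0,-35,0],-0.05,-1],
  ],
  newtons=60,
)

```text
clock: 2.1
position: [0.5497, 0.1057, 0.2559]
tool_rot: [3.141, -0.0, 1.923]
force: [0.9, -0.8, 0.1]
grip_width: 0.0853
finger_force: 0.0
```

arm_command(
  commands=[
    [[-2,-33,0],-0.05,-1],
    [[-2,-33,0],-0.05,-1],
    [[-2,-33,0],-0.05,-1],
    [[-3,-33,0],-0.05,-1],
    [[-3,-33,0],-0.05,-1],
    [[-3,-33,0],-0.05,-1],
    [[-3,-33,0],-0.05,-1],
    [[-3,-33,0],-0.05,-1],
    [[-3,-33,0],-0.05,-1],
    [[-3,-33,0],-0.05,-1],
    [[-3,-33,-10],-0.05,-1],
    [[0,-26,-20],0,-1],
    [[0,-14,-30],0,-1],
    [[0,0,-30],0,-1],
    [[0,0,-30],0,-1],
    [[0,0,-10],0,-1],
    [[0,0,0],0,-1],
    [[0,0,0],0,-1],
  ],
)

```text
clock: 3.9
position: [0.5203, -0.2947, 0.1268]
tool_rot: [3.14, 0.0, 1.378]
force: [-0.1, 0.7, 0.8]
grip_width: 0.0854
finger_force: 0.0
```

Run:
```python
from h import *
f=grab_frame("top");o=bot.observe();print(o["position"],o["tool_rot"],o["force"])
a=f["image"][165:265,370:500];b=grab_frame("scene")["image"][180:310,340:500]
r=lambda i,k:cv2.resize(i,(k,440),interpolation=cv2.INTER_CUBIC)
cv2.imwrite("pics/c1.png",np.hstack([r(a,400),r(b,400)])[:,:,::-1])
```

```text
[ 0.52055091 -0.29456218  0.1269571 ] [3.13962549e+00 4.47470383e-04 1.37798715e+00] [ 0.65891464 -0.42910967 -0.22225523]
```

View pics/c1.png

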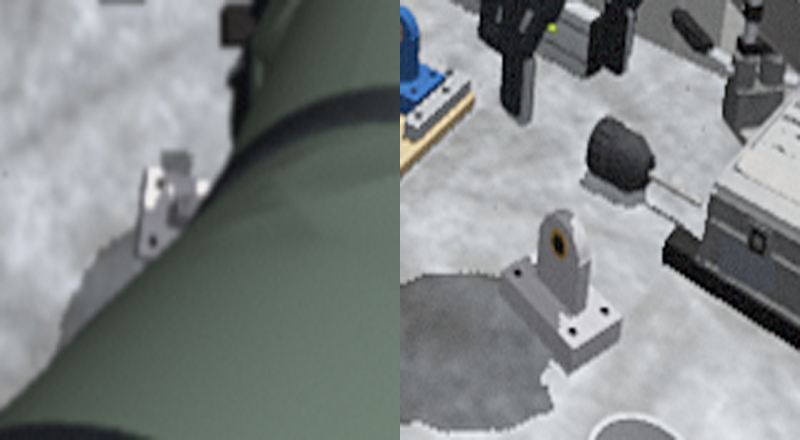

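The fingers straddle the lug (crop centre, scene view) and the way down is clear.

arm_command(
  commands=[
    [[-1,-9,0],0,-1],
    [[0,0,-20],0,-1],
    [[0,0,-20],0,-1],
    [[0,0,-20],0,-1],
    [[0,0,-20],0,-1],
    [[0,0,-15],0,-1],
    [[0,0,-6],0,-1],
    [[0,0,0],0,-1],
  ],
)

```text
clock: 4.8
position: [0.519, -0.3031, 0.0241]
tool_rot: [-3.141, -0.0, 1.379]
force: [-0.7, -0.3, 0.4]
grip_width: 0.085
finger_force: 0.0
```

arm_command(
  commands=[
    [[0,0,0],0,1],
    [[0,0,0],0,1],
    [[0,0,0],0,1],
    [[0,0,0],0,1],
    [[0,0,0],0,1],
    [[0,0,0],0,1],
    [[0,0,0],0,1],
    [[0,0,0],0,1],
    [[0,0,0],0,1],
    [[0,0,0],0,1],
  ],
  newtons=60,
)

```text
clock: 5.8
position: [0.5194, -0.3029, 0.0245]
tool_rot: [3.141, -0.0, 1.379]
force: [-0.1, 1.6, 6.4]
grip_width: 0.0115
finger_force: 58.4
```

arm_command(
  commands=[
    [[0,0,5],0,1],
    [[0,0,15],0,1],
    [[0,0,20],0,1],
    [[0,0,20],0,1],
    [[0,0,20],0,1],
    [[0,0,20],0,1],
    [[0,0,15],0,1],
    [[0,0,5],0,1],
    [[0,0,0],0,1],
    [[0,0,0],0,1],
  ],
)

```text
clock: 6.8
position: [0.5189, -0.3026, 0.1437]
tool_rot: [-3.141, -0.0, 1.379]
force: [0.3, -0.5, -2.5]
grip_width: 0.0115
finger_force: 58.5
```

arm_command(
  commands=[
    [[0,10,0],0.015,1],
    [[2,20,0],0.015,1],
    [[2,24,0],0.015,1],
    [[2,24,0],0.015,1],
    [[2,24,0],0.015,1],
    [[2,24,0],0.015,1],
    [[2,24,0],0.015,1],
    [[2,24,0],0.015,1],
    [[2,24,0],0.015,1],
    [[2,24,0],0.015,1],
    [[2,24,0],0.015,1],
    [[2,24,0],0.015,1],
    [[2,24,0],0.015,1],
    [[2,24,0],0.015,1],
    [[2,24,0],0.015,1],
    [[2,24,0],0.02,1],
    [[2,24,0],0.02,1],
    [[2,10,0],0.02,1],
    [[2,2,0],0.02,1],
    [[2,0,0],0,1],
  ],
)

```text
clock: 8.8
position: [0.5571, 0.0986, 0.1441]
tool_rot: [-3.141, 0.0, 1.685]
force: [0.2, 0.6, -2.2]
grip_width: 0.0116
finger_force: 58.5
```

arm_command(
  commands=[
    [[0,0,0],0,1],
    [[0,0,0],0,1],
    [[0,0,0],0,1],
  ],
)

```text
clock: 9.1
position: [0.5572, 0.0984, 0.1443]
tool_rot: [-3.141, 0.0, 1.683]
force: [0.4, 0.3, -2.4]
grip_width: 0.0112
finger_force: 58.5
```

Run:
```python
from h import *
o=bot.observe();print(o["position"],o["tool_rot"],o["force"],o["moment"])
import pickle
f=grab_frame("scene");pickle.dump(f,open("s2.pkl","wb"));a=f["image"][100:230,230:400]
t=grab_frame("top");pickle.dump(t,open("t2.pkl","wb"));b=t["image"][140:240,210:370]
r=lambda i:cv2.resize(i,(800,int(800*i.shape[0]/i.shape[1])),interpolation=cv2.INTER_CUBIC)
cv2.imwrite("pics/s2.png",r(a)[:600,:,::-1]);cv2.imwrite("pics/t2.png",r(b)[:,:,::-1])
```

```text
[0.55715351 0.09842678 0.14430658] [-3.14146961e+00  1.09489159e-04  1.68262612e+00] [ 0.44735827  0.33517361 -2.43848569] [ 0.02381808 -0.03126693  0.01514634]
```

View pics/s2.png

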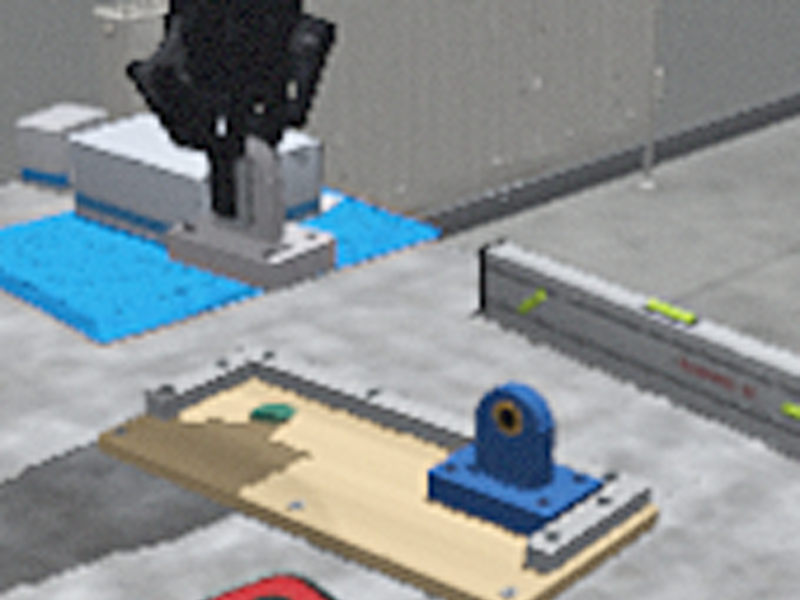

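The scene crop shows the bracket held level over the jig. The green spot at (272,411) is clear ahead of it and to its left, and the blue bracket is undisturbed. Next I lower until it touches.

arm_command(
  commands=[
    [[0,0,-10],0,1],
    [[0,0,-20],0,1],
    [[0,0,-20],0,1],
    [[0,0,-20],0,1],
    [[0,0,-20],0,1],
    [[0,0,-10],0,1],
    [[0,0,-3],0,1],
    [[0,0,-1],0,1],
    [[0,0,0],0,1],
    [[0,0,0],0,1],
  ],
)

```text
clock: 10.2
position: [0.5576, 0.0993, 0.041]
tool_rot: [3.141, -0.0, 1.684]
force: [0.9, 1.1, -1.5]
grip_width: 0.0116
finger_force: 58.5
```

arm_command(
  commands=[
    [[0,0,-1],0,1],
    [[0,0,-1],0,1],
    [[0,0,0],0,1],
  ],
)

```text
clock: 10.5
position: [0.5572, 0.0992, 0.0383]
tool_rot: [3.142, -0.0, 1.684]
force: [-0.8, 0.6, -2.3]
grip_width: 0.011
finger_force: 58.5
```

arm_command(
  commands=[
    [[0,0,-1],0,1],
    [[0,0,0],0,1],
  ],
)

```text
clock: 10.7
position: [0.5572, 0.0991, 0.0372]
tool_rot: [-3.141, 0.0, 1.684]
force: [-0.1, 0.5, -1.8]
grip_width: 0.0114
finger_force: 58.5
```

arm_command(
  commands=[
    [[0,0,-1],0,1],
    [[0,0,0],0,1],
  ],
)

```text
clock: 10.9
position: [0.5573, 0.0991, 0.0365]
tool_rot: [3.141, -0.0, 1.684]
force: [-1.7, -0.7, 4.3]
grip_width: 0.0109
finger_force: 59.3
```

arm_command(
  commands=[
    [[0,0,-0.5],0,1],
    [[0,0,0],0,1],
  ],
)

```text
clock: 11.1
position: [0.5573, 0.0991, 0.0365]
tool_rot: [3.141, -0.0, 1.684]
force: [-4.5, -0.7, 15.2]
grip_width: 0.0115
finger_force: 61.2
```

arm_command(
  commands=[
    [[0,0,0.4],0,1],
    [[3.2,2.4,0],0,1],
    [[3.2,2.4,0],0,1],
    [[3.2,2.4,0],0,1],
    [[3.2,2.4,0],0,1],
    [[3.2,2.4,0],0,1],
    [[3.2,2.4,0],0,1],
    [[3.2,2.4,0],0,1],
    [[3.2,2.4,0],0,1],
    [[0,0,0],0,1],
    [[0,0,0],0,1],
  ],
)

```text
clock: 12.2
position: [0.5836, 0.1186, 0.0365]
tool_rot: [3.14, -0.0, 1.684]
force: [2.1, -0.3, 5.3]
grip_width: 0.0111
finger_force: 59.6
```

arm_command(
  commands=[
    [[1,0.1,0],0,1],
    [[1,0.1,0],0,1],
    [[0,0,0],0,1],
  ],
)

```text
clock: 12.5
position: [0.5848, 0.1186, 0.0365]
tool_rot: [-3.141, -0.0, 1.684]
force: [-2.9, 0.0, 9.3]
grip_width: 0.0113
finger_force: 60.3
```

arm_command(
  commands=[
    [[1,0.1,0],0,1],
    [[0,0,0],0,1],
  ],
)

```text
clock: 12.7
position: [0.5858, 0.1186, 0.0365]
tool_rot: [-3.141, -0.0, 1.684]
force: [-3.4, -0.8, 10.4]
grip_width: 0.0113
finger_force: 60.3
```

arm_command(
  commands=[
    [[1,0.1,0],0,1],
    [[0,0,0],0,1],
  ],
)

```text
clock: 12.9
position: [0.5868, 0.1188, 0.0365]
tool_rot: [-3.141, -0.0, 1.684]
force: [-3.0, 0.2, 9.9]
grip_width: 0.0115
finger_force: 60.3
```

arm_command(
  commands=[
    [[1,0.1,0],0,1],
    [[0,0,0],0,1],
  ],
)

```text
clock: 13.1
position: [0.5878, 0.1188, 0.0365]
tool_rot: [-3.141, -0.0, 1.684]
force: [-2.1, -0.1, 9.4]
grip_width: 0.0111
finger_force: 60.3
```

arm_command(
  commands=[
    [[0.5,0,0],0,1],
    [[0,0,0],0,1],
  ],
)

```text
clock: 13.3
position: [0.588, 0.1188, 0.0365]
tool_rot: [-3.141, -0.0, 1.684]
force: [-5.5, -0.3, 11.9]
grip_width: 0.0111
finger_force: 60.6
```

Back fence contact. Now slide along it to the left fence.

arm_command(
  commands=[
    [[-0.1,1,0],0,1],
    [[-0.1,1,0],0,1],
    [[-0.1,1,0],0,1],
    [[0,0,0],0,1],
  ],
)

```text
clock: 13.7
position: [0.5878, 0.1208, 0.0365]
tool_rot: [-3.141, 0.001, 1.683]
force: [-4.9, -5.0, 12.2]
grip_width: 0.0113
finger_force: 60.6
```

arm_command(
  commands=[
    [[-0.1,1,0],0,1],
    [[0,0,0],0,1],
  ],
)

```text
clock: 13.9
position: [0.5877, 0.1218, 0.0365]
tool_rot: [-3.141, 0.001, 1.683]
force: [-3.9, -6.2, 12.0]
grip_width: 0.0113
finger_force: 60.6
```

arm_command(
  commands=[
    [[-0.1,0.7,0],0,1],
    [[0,0,0],0,1],
  ],
)

```text
clock: 14.1
position: [0.5876, 0.1224, 0.0365]
tool_rot: [-3.141, 0.001, 1.683]
force: [-4.6, -5.2, 12.0]
grip_width: 0.0115
finger_force: 60.6
```

arm_command(
  commands=[
    [[-0.1,0.7,0],0,1],
    [[0,0,0],0,1],
  ],
)

```text
clock: 14.3
position: [0.5875, 0.1232, 0.0365]
tool_rot: [-3.141, 0.001, 1.683]
force: [-4.1, -5.5, 11.8]
grip_width: 0.0112
finger_force: 60.6
```

arm_command(
  commands=[
    [[-0.1,0.7,0],0,1],
    [[0,0,0],0,1],
  ],
)

```text
clock: 14.5
position: [0.5874, 0.1239, 0.0365]
tool_rot: [-3.141, 0.001, 1.683]
force: [-4.5, -5.5, 11.8]
grip_width: 0.0112
finger_force: 60.6
```

arm_command(
  commands=[
    [[-0.1,0.7,0],0,1],
    [[0,0,0],0,1],
  ],
)

```text
clock: 14.7
position: [0.5873, 0.1246, 0.0365]
tool_rot: [-3.141, 0.001, 1.683]
force: [-4.1, -5.5, 10.5]
grip_width: 0.0118
finger_force: 60.6
```

arm_command(
  commands=[
    [[-0.1,0.7,0],0,1],
    [[0,0,0],0,1],
  ],
)

```text
clock: 14.9
position: [0.5872, 0.1253, 0.0365]
tool_rot: [-3.141, 0.001, 1.683]
force: [-3.8, -5.9, 11.9]
grip_width: 0.0112
finger_force: 60.6
```

arm_command(
  commands=[
    [[-0.1,0.7,0],0,1],
    [[0,0,0],0,1],
  ],
)

```text
clock: 15.1
position: [0.5872, 0.1259, 0.0365]
tool_rot: [-3.141, 0.001, 1.683]
force: [-4.2, -6.0, 11.0]
grip_width: 0.0111
finger_force: 60.5
```

arm_command(
  commands=[
    [[-0.1,0.7,0],0,1],
    [[0,0,0],0,1],
  ],
)

```text
clock: 15.3
position: [0.5872, 0.126, 0.0365]
tool_rot: [-3.141, 0.002, 1.683]
force: [-2.8, -8.7, 10.8]
grip_width: 0.0115
finger_force: 60.4
```

arm_command(
  commands=[
    [[-0.1,0.7,0],0,1],
    [[0,0,0],0,1],
  ],
)

```text
clock: 15.5
position: [0.5872, 0.1261, 0.0366]
tool_rot: [-3.141, 0.002, 1.682]
force: [-2.7, -11.7, 12.2]
grip_width: 0.0115
finger_force: 60.6
```

Run:
```python
from h import *
o=bot.observe();print(o["position"],o["tool_rot"],o["force"],o["moment"])
f=grab_frame("scene");a=f["image"][150:225,240:350]
cv2.imwrite("pics/s3.png",cv2.resize(a,None,fx=7.2,fy=7.2,interpolation=cv2.INTER_CUBIC)[:,:,::-1])
```

```text
[0.58720961 0.12605176 0.03658394] [-3.14133127e+00  2.30367416e-03  1.68226797e+00] [ -2.70769937 -11.73630202  12.15999005] [-2.34042043  0.68202472  0.20954469]
```

View pics/s3.png

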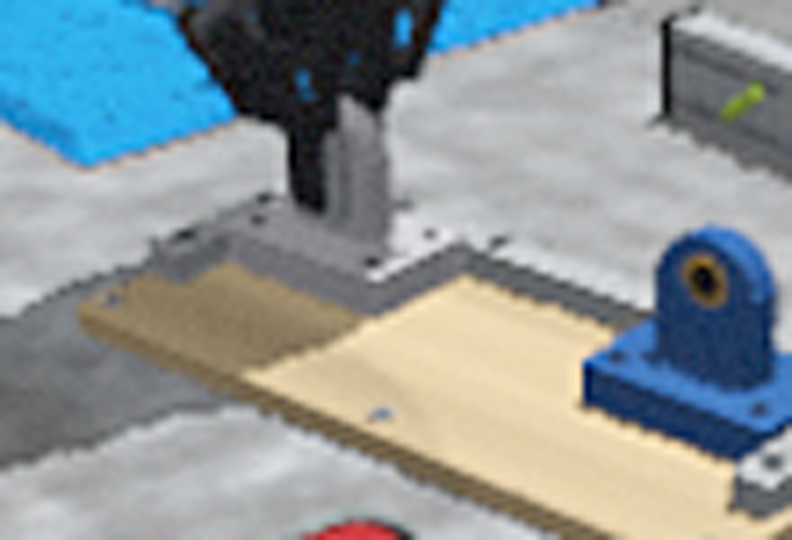

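The bracket sits in the left corner, touching both fences. I'll press more on each and hold.

arm_command(
  commands=[
    [[0.7,0.3,0],0,1],
    [[0.7,0.3,0],0,1],
    [[0.6,0.3,0],0,1],
    [[0,0,0],0,1],
    [[0,0,0],0,1],
    [[0,0,0],0,1],
  ],
)

```text
clock: 16.15
position: [0.5874, 0.1261, 0.0366]
tool_rot: [-3.138, 0.003, 1.682]
force: [-15.6, -16.5, 25.5]
grip_width: 0.0115
finger_force: 62.7
```

arm_command(
  commands=[
    [[0,0,0.2],0,1],
    [[0,0,0],0,1],
    [[0,0,0],0,1],
    [[0,0,0],0,1],
    [[0,0,0],0,1],
    [[0,0,0],0,1],
    [[0,0,0],0,1],
    [[0,0,0],0,1],
  ],
)

```text
clock: 16.95
position: [0.5874, 0.1261, 0.0366]
tool_rot: [-3.138, 0.003, 1.682]
force: [-14.5, -17.4, 21.2]
grip_width: 0.0111
finger_force: 61.9
```

Run:
```python
from h import *
o=bot.observe();print(o["position"],o["tool_rot"],o["force"])
print(ticket.job_done())
```

```text
[0.58743327 0.12611677 0.03663422] [-3.13757321e+00  2.69069794e-03  1.68190978e+00] [-14.51977468 -17.37412547  21.23500448]
the job is handed in; nothing more can be done
None
```

I handed the job in at about 17 s with the aluminium bracket in the free left corner, still gripped at about 62 N and pressed against both fences with about 15 N each way at the wrist; no verdict came back.

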